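# Bring the flask round and stopper it

## Robot

A 6-joint arm with a two-finger parallel gripper is mounted at the origin on the work surface. World frame = base frame: x ahead of the robot, y to its left, z up, the work surface at z = 0. Lengths are in m, angles in rad, forces in N, time in s.
With the tool pointing down it reaches from about 0.2 to 0.875 m from the base axis. Payload 3.4 kg.
Tool frame: the origin (TCP) lies midway between the tips of the shut fingers; the grasp point (between the pads) lies 19 mm behind it; z points along the fingers, y is the direction in which the jaws open and shut (so a half turn about z gives the same grasp; the last joint's range is limited). The gripper opens to 94 mm and grips with 3 to 60 N. Pads are 16 mm wide; open, the fingers measure 119 mm over their backs; the gripper's body (75 mm by 177 mm) begins 78 mm behind the grasp point.
Start: joints at [-1.3, 0.276, 1.505, -0, 1.361, -0.121], TCP at [0.22, -0.531, 0.205] pointing down, gripper open.
Joint ranges: [-2.89, 2.89], [-0.75, 2.08], [0.22, 2.7], [-1.18, 4.32], [0.11, 2.71], [-2.7, 2.7]. Speed limits (rad/s): [2.57, 2.57, 3.14, 3.14, 3.14, 3.14].

## Interface

Orientations are given as a unit quaternion [x, y, z, w].
In Python, from plant import sensors, eyes, order gives the robot as it stands.
- The arm moves only by the tool drive_tool, never from a script. Its arguments are lists of equal length, an entry for each row: "hand": the closure, from -1 (fully open) to 1 (shut); "linear": the shift along the world's x, y, z in cm, a list of three; "roll": the turn about the world's z in degrees. A call has exactly 8 rows; each row is the pose to reach, as a shift and turn from the pose commanded when the call began; what a row does not reach only later rows make up. A row lasts 1/10 s, in which the tool goes at most 50 mm and 8.59 degrees, less where a joint would pass 70% of its speed; a pose out of reach is approached as far as the arm can. A call with a gripper value outside its range is refused whole. The fingers move at their own pace and stop on an object; the grip force is fixed at half the most. Time passes only in rows, so rows that repeat a pose let the fingers close, or fill a call up. It gives the time, the measured TCP pose, the force and the opening at its end, in the units of the state.
- sensors.state(): the state, without advancing time (a new reading comes with each control period).
- eyes.read_camera(name): name is "scene" or "top" or "wrist"; returns the picture (384x512x3 uint8, red, green, blue); there is no depth.
- eyes.camera_model(name): a dict with "fovy" (degrees; the focal length in pixels is half the picture's height over the tangent of half this angle, whatever the lens; pixels are square), "cx", "cy" (the principal point, pixels), "pose" (4x4, takes a point from camera to world coordinates); the wrist camera has in their place "hand_eye" (4x4, takes a point from camera to tool coordinates, whose origin is the TCP and whose axes are the flange's). Camera axes: x right, y up, looking along -z (the intrinsics and any distortion apply to the point x, -y, -z); pixel columns grow to the right and rows downward; lengths in m; the calibration is good to about 2 mm. A picture is of the moment at which its call begins: read the wrist's pose just before it. camera_model takes no time and is no camera call.
- order.hand_in(): hands the job in, once; it reports no verdict.
The state is a dict: "time_s": time; "joint_positions": joint angles; "qd": joint speeds; "tau": joint torques, N m; "eef_pos": TCP position; "orientation": TCP orientation; "force": force on the tool from outside, world axes, zero at the start; "ft_torque": the same for the moment, N m; "grip_width": finger opening in m.
Only numpy, scipy, OpenCV 4.12 (cv2) and the standard library are available. Lean on these libraries where they do the work, as an engineer would, in place of code of your own. Each camera call takes 0.05 s, during which the arm holds its last target. There are 200 camera calls.

## Task

Turn the lazy susan (its upright post is there to turn it by) until the white flask on it has come round to the side of the placemat, straight towards the robot, and let the disc come to rest. Then take the larger of the two wooden stoppers from the thali and lower it gently, without dropping it, upright and fully home into the flask's neck. Leave everything else where it is, on the disc and on the table, keep the flask upright in its place on the disc, and let go.

Things in the scene. Friction and masses are not known exactly. Their poses are not given: they have to be found in the camera images.
- disc (a joint): turn of the lazy susan's disc from its start, rad, positive anticlockwise seen from above; its start is always 0, whichever way the disc faces. It turns freely (more than a full turn either way) on a ball bearing with a drag of about 0.03 N m, and stops soon after it is let go.
- disc_mid (a point): centre of the upper face of the round dark-wood disc of the lazy susan: 300 mm across, 18 mm thick, upper face 40 mm above the table; it turns about the vertical through this point. x points along the disc to the post, z up; it turns with the disc.
- post_mid (a point): half-way up the upright round steel post near the disc's rim, 22 mm thick and 55 mm high, from 40 to 95 mm above the table; its axis is 125 mm from the disc's centre, and it is fixed to the disc. It is opposite the flask on the disc, to about 0.15 rad.
- flask_mouth (a point): centre of the open mouth of the loose white ceramic flask that stands on the disc, about 85 mm from its centre: 135 mm tall, belly 94 mm wide, neck 48 mm wide outside for the top 50 mm with a straight round bore of 37 mm, 51 mm deep; mass about 0.6 kg. z up along the neck; the mouth is 175 mm above the table.
- stopper_mid (a point): half-way up the larger, loose wooden stopper, which stands upright on its narrow end on the thali. 92 mm tall from the bottom: taper 40 mm long, 26 mm wide at the foot and 34 mm at the top; flange 50 mm wide, 6 mm thick, which comes to rest on the flask's rim; round head 34 mm wide, 46 mm high, to grasp. This point is 46 mm above the foot (at the lower end of the head); mass about 0.13 kg. z up along the stopper. Fully home, this point is 6 mm above the flask's mouth.
- small_stopper_mid (a point): half-way up the smaller loose wooden stopper of the same shape, 66 mm tall, flange 32 mm, head 24 mm wide; it stands on the thali and is not wanted.
- thali: round hammered-steel tray, fixed, 260 mm wide over its 20 mm high rim, its floor 4 mm above the table; origin at the centre of its underside. On it stand the two stoppers and the two tumblers.
- tumbler_a_mid (a point): half-way up a loose steel tumbler on the thali, 62 mm wide at its rim, 92 mm tall; z up along it; leave it alone.
- tumbler_b_mid (a point): half-way up the other such tumbler; leave it alone.
- gravy_bowl: loose white ceramic gravy bowl on the disc, 94 mm wide, 52 mm tall; origin at the centre of its underside; it rides round with the disc.
- jar: loose closed glass jar on the disc, 54 mm wide, 65 mm tall; origin at the centre of its underside; it rides round with the disc.
- dish: loose terracotta serving bowl on the table on the other side from the thali, 220 mm wide, 70 mm tall; origin at the centre of its underside.
- mill: loose wooden pepper mill, 60 mm wide, 190 mm tall, on the table; origin at the centre of its underside.
- oil: loose amber glass bottle, 66 mm wide, 200 mm tall, on the table; origin at the centre of its underside.
- mat_edge (a point): middle of the edge farthest from the robot, on the upper face, of the fixed grey placemat on the table between the robot and the lazy susan, 100 by 340 mm, 3 mm thick; x points straight away from the robot (along world x).
There are look-alikes about, which are no part of the job. What is shaped like the part that bears flask_mouth but blue or green is not meant.

How it is judged:
On the way, in this order (a step that is already met when the one before it is completed fails the run):
1. the flask has been turned to the placemat's side and the disc is at rest (angle between the x axis of disc_mid and the x axis of mat_edge, either way round below 0.35 rad and horizontal distance between flask_mouth and mat_edge below 0.2 m and velocity of joint disc between -0.1 and 0.1 rad/s), for 0.2 s.
2. the larger stopper is fully home and upright in the flask's neck (z of stopper_mid in the frame of flask_mouth between 0.003 and 0.01 m and horizontal distance between stopper_mid and flask_mouth below 0.006 m and angle between the z axis of stopper_mid and the z axis of flask_mouth, either way round below 0.08 rad), for 0.2 s.
At the end, for the whole second after the job is handed in: Flask on the placemat's side, disc within 0.35 rad of straight towards the robot and at rest; larger stopper home in its neck: middle 3 to 10 mm above the mouth, within 6 mm and 0.08 rad of its axis; flask upright on the disc; all released and at rest (all of step 1 and all of step 2 and linear speed of stopper below 0.02 m/s and angle between flask_mouth's own z axis and vertical below 0.06 rad and height (world z) of flask_mouth above 0.17 m); the robot touches nothing.
It fails at once if the flask is tipped, or shifted more than 25 mm on the disc (angle between flask_mouth's own z axis and vertical above 0.2 rad or x of flask_mouth in the frame of disc_mid above -0.055 m or x of flask_mouth in the frame of disc_mid below -0.115 m or y of flask_mouth in the frame of disc_mid above 0.035 m or y of flask_mouth in the frame of disc_mid below -0.035 m).
It fails at once if the stopper falls into the neck (faster than 0.4 m/s) or is pressed on the flask with over 60 N (contact force between stopper and flask above 60 N or (linear speed of stopper above 0.4 m/s and horizontal distance between stopper_mid and flask_mouth below 0.02 m and z of stopper_mid in the frame of flask_mouth below 0.046 m)).
It fails at once if the smaller stopper or a tumbler is moved more than 25 mm or knocked over (distance of any of small_stopper_mid, tumbler_a_mid, tumbler_b_mid from where it was at the start of the episode above 0.025 m or angle between any of small_stopper_mid, tumbler_a_mid, tumbler_b_mid's own z axis and vertical above 0.3 rad).
It fails at once if the gravy bowl or the jar is tipped, or shifted on the disc (beyond about 25 mm) (angle between any of gravy_bowl, jar's own z axis and vertical above 0.3 rad or x of gravy_bowl in the frame of disc_mid above 0.05 m or x of gravy_bowl in the frame of disc_mid below -0.015 m or y of gravy_bowl in the frame of disc_mid above 0.115 m or y of gravy_bowl in the frame of disc_mid below 0.055 m or x of jar in the frame of disc_mid above 0.055 m or x of jar in the frame of disc_mid below -0.025 m or y of jar in the frame of disc_mid above -0.06 m or y of jar in the frame of disc_mid below -0.125 m).
It fails at once if the dish, the mill or the bottle is moved more than 25 mm or knocked over (distance of any of dish, mill, oil from where it was at the start of the episode above 0.025 m or angle between any of dish, mill, oil's own z axis and vertical above 0.3 rad).
It also fails if it takes over 64 s, if anything falls off the work surface, if the arm or the gripper's body presses on something with over 40 N, if the wrist force passes 120 N, or if a joint passes its speed limit or range.

## Working session

There is one attempt and no reset: what is moved stays moved. The work goes in short steps, Python scripts to look and compute and a tool call to move; the robot and the scene stay as the last step left them, time stands still between calls to the robot, and variables do not carry over. Pictures are saved under pics/ and viewed, about 8 in all and at most 12, crops included, and the job is handed in when it is done.

Besides the shell and the picture viewer there is one more tool, called by a JSON object that holds its "op" and its "data", one argument or row to a line. drive_tool: Moves the arm, as the interface text tells. Its arguments: {"type":"object","properties":{"hand":{"type":"array"},"linear":{"type":"array"},"roll":{"type":"array"}},"required":["hand","linear","roll"]}

```bash
mkdir -p pics; cat > h.py <<'E'
import numpy as np, cv2
from plant import sensors, eyes, order
from scipy.spatial.transform import Rotation as R
def model(n, st=None):
    m=eyes.camera_model(n); f=192/np.tan(np.radians(m['fovy'])/2)
    if n=='wrist':
        st=st or sensors.state(); T=np.eye(4); T[:3,:3]=R.from_quat(st['orientation']).as_matrix(); T[:3,3]=st['eef_pos']
        P=T@np.array(m['hand_eye'])
    else: P=np.array(m['pose'])
    return m,f,P
def ray(M,u,v):
    m,f,P=M
    d=P[:3,:3]@np.array([(u-m['cx'])/f,-(v-m['cy'])/f,-1]); return P[:3,3],d/np.linalg.norm(d)
def atz(M,u,v,z):
    o,d=ray(M,u,v); return o+d*(z-o[2])/d[2]
def proj(M,p):
    m,f,P=M; c=np.linalg.inv(P)@np.append(p,1); return np.array([m['cx']-f*c[0]/c[2], m['cy']+f*c[1]/c[2]])
def tri(r1,r2):
    (a,d),(b,e)=r1,r2; s=np.linalg.lstsq(np.c_[d,-e],b-a,rcond=None)[0]; p,q=a+d*s[0],b+e*s[1]; return (p+q)/2,np.linalg.norm(p-q)
E
python3 - <<'E'
from h import *
print(sensors.state())
for n in('top','scene','wrist'):
    print(n,eyes.camera_model(n)); im=eyes.read_camera(n); cv2.imwrite(f'pics/{n}0.png',im[:,:,::-1])
a=cv2.imread('pics/top0.png');b=cv2.imread('pics/scene0.png')
E
```

```text
{'time_s': 0.0, 'joint_positions': array([-1.29995929e+00,  2.76542546e-01,  1.50610765e+00, -1.35016776e-05,
        1.36068929e+00, -1.20976982e-01]), 'qd': array([-1.26172811e-03, -1.65793611e-03,  7.68638420e-05, -3.37737047e-04,
        4.23512848e-04, -2.24331873e-03]), 'tau': array([-3.06760569e-05, -4.04585016e+01, -2.37228137e+01,  7.01377192e-02,
        3.43480613e-02, -1.57540640e-04]), 'eef_pos': array([ 0.21942366, -0.53087858,  0.20464481]), 'orientation': array([ 9.80870868e-01,  1.94657588e-01, -7.19664349e-05, -8.70470395e-04]), 'force': array([ 0.02806166, -0.06900962,  0.16958452]), 'ft_torque': array([ 0.04355597, -0.01558372, -0.01562439]), 'grip_width': 0.09392422138242207}
top {'fovy': 43.974021290090015, 'cx': 251.51267133485698, 'cy': 192.3780674299394, 'pose': array([[ 0.02130229,  0.99170292, -0.12677355,  0.31514957],
       [-0.99967019,  0.01930898, -0.01693168,  0.01558206],
       [-0.01434333,  0.12709243,  0.99178717,  1.58987369],
       [ 0.        ,  0.        ,  0.        ,  1.        ]])}
scene {'fovy': 43.83138101223359, 'cx': 248.28255199949197, 'cy': 188.8015671035266, 'pose': array([[-0.57938879, -0.54903291,  0.60238816,  1.33235379],
       [ 0.81499431, -0.39899973,  0.42021839,  0.61794378],
       [ 0.00963899,  0.73441275,  0.67863466,  1.08825435],
       [ 0.        ,  0.        ,  0.        ,  1.        ]])}
wrist {'fovy': 69.06335839872212, 'cx': 253.18773602909334, 'cy': 192.48804609515972, 'hand_eye': array([[ 4.87619073e-04,  9.58933842e-01,  2.83629421e-01,
         8.27830736e-02],
       [ 9.99999589e-01, -6.84521929e-04,  5.95115879e-04,
        -1.44934484e-03],
       [ 7.64827315e-04,  2.83629014e-01, -9.58933782e-01,
        -1.79243488e-01],
       [ 0.00000000e+00,  0.00000000e+00,  0.00000000e+00,
         1.00000000e+00]])}
```

View pics/top0.png

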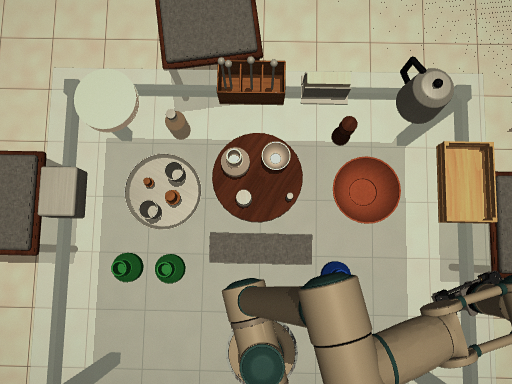

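View pics/scene0.png

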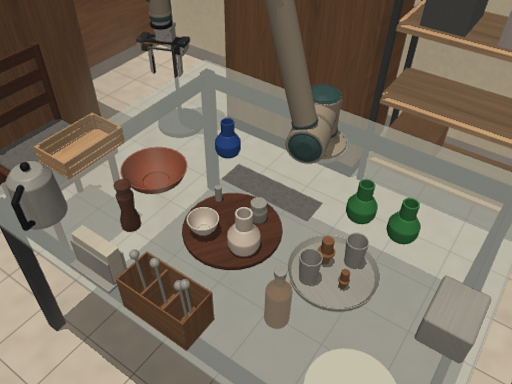

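The top view shows the flask mouth at (234,157), post (290,196), bowl (276,155), jar (244,199), disc centre about (257,177), larger stopper (172,197), small stopper (149,182) and tumblers (176,173) and (151,209). The scene view shows the flask mouth at (244,214), post top (218,187) and larger stopper head (327,240).

```bash
python3 - <<'E'
from h import *
T=model('top');S=model('scene')
for n,a,b in [('flask',(234,157),(244,214)),('post',(290,195),(218,187)),('bowl',(276,155),(203,215)),('jar',(244,199),(259,203)),('stop',(172.5,196),(327,239)),('small',(148.5,181),(345,271)),('tumA',(176,172),(357,238)),('tumB',(151,209),(311,255))]:
    for bb in ([b] if n[:3]!='tum' else [(357,238),(311,255)]):
        p,e=tri(ray(T,*a),ray(S,*bb)); print(n,p.round(3),round(e,4))
print('disc',atz(T,257,177,.04),'mat far',atz(T,261,233,.003),atz(T,210,233,.003),atz(T,312,235,.003),'mill',atz(T,344,130,.1),'oil',atz(T,175,122,.15),'dish',atz(T,367,189,.07))
a=cv2.imread('pics/top0.png')[120:240,110:320];cv2.imwrite('pics/c1.png',cv2.resize(a,None,fx=3.8,fy=3.8,interpolation=cv2.INTER_CUBIC))
E
```

```text
flask [0.604 0.096 0.168] 0.0014
post [ 0.499 -0.079  0.094] 0.0038
bowl [ 0.626 -0.033  0.104] 0.0023
jar [0.484 0.065 0.096] 0.0013
stop [0.489 0.294 0.093] 0.0048
small [0.539 0.379 0.068] 0.0049
tumA [0.533 0.327 0.169] 0.1214
tumA [0.566 0.287 0.094] 0.0062
tumB [0.445 0.361 0.101] 0.0081
tumB [0.484 0.319 0.041] 0.1204
disc [0.56475358 0.02502784 0.04      ] mat far [0.3823666  0.00820504 0.003     ] [0.37884943 0.17809238 0.003     ] [ 0.37924953 -0.16119617  0.003     ] mill [ 0.71280009 -0.25098436  0.1       ] oil [0.71583796 0.2835359  0.15      ] dish [ 0.52759635 -0.329416    0.07      ]
```

View pics/c1.png

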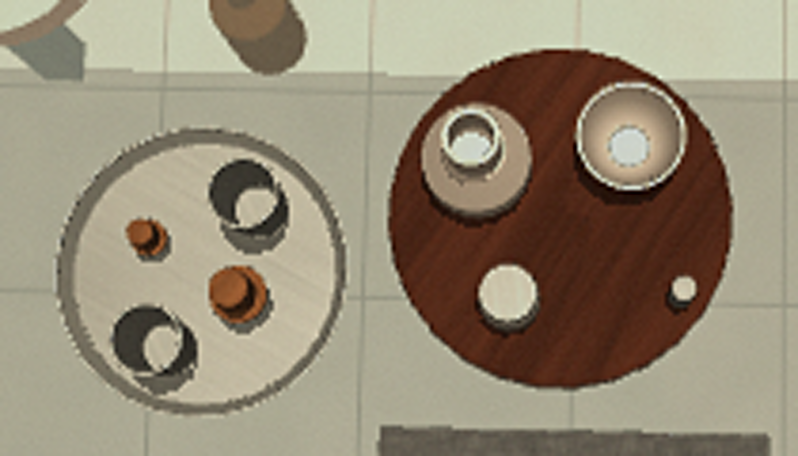

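The refined crop puts the disc centre at about (0.565, 0.023) and the post at about (0.498, -0.081), which is -122° about the centre. I'll turn the disc about +122° with the fingers loosely straddling the post. First I move above the post.

{"op": "drive_tool", "data": {
  "hand": [-1,-1,-1,-1,-1,-1,-1,-1],
  "linear": [
    [2,3.2,0],
    [4.6,7.4,0],
    [7.2,11.6,0],
    [9.8,15.8,0],
    [12.4,20,0],
    [15,24.2,0],
    [17.6,28.4,0],
    [20,32.2,0]
  ],
  "roll": [5,10,15,20,25,30,35,35]
}}

```text
time_s: 0.95
eef_pos: [0.4201, -0.2072, 0.2055]
orientation: [0.877, 0.481, 0.0, -0.0]
force: [1.0, -1.0, -0.4]
grip_width: 0.0941
```

{"op": "drive_tool", "data": {
  "hand": [-1,-1,-1,-1,-1,-1,-1,-1],
  "linear": [
    [2.4,3.9,0],
    [4.8,7.8,0],
    [6.5,10.8,0],
    [7.8,12.8,0],
    [7.8,12.8,-2],
    [7.8,12.8,-4],
    [7.8,12.8,-4],
    [7.8,12.8,-4]
  ],
  "roll": [0,0,0,0,0,0,0,0]
}}

```text
time_s: 1.75
eef_pos: [0.4974, -0.0814, 0.1654]
orientation: [0.877, 0.481, -0.0, -0.0]
force: [-0.4, 0.2, -0.4]
grip_width: 0.094
```

```bash
python3 - <<'E'
from h import *
st=sensors.state();print(st['time_s'],st['eef_pos'],R.from_quat(st['orientation']).as_matrix()[:,1],st['grip_width'])
im=eyes.read_camera('wrist');M=model('wrist',st)
print('post pred px',proj(M,[.498,-.081,.095]),'disc mid',proj(M,[.565,.023,.04]),'tcp',proj(M,st['eef_pos']))
cv2.imwrite('pics/w1.png',im[:,:,::-1])
E
```

```text
1.75 [ 0.49736537 -0.08142467  0.16542635] [ 8.42896136e-01 -5.38075695e-01 -8.06409268e-04] 0.09401611266977322
post pred px [255.05943294 201.85096189] disc mid [255.58728313  67.78829587] tcp [255.1292326  234.51115893]
```

View pics/w1.png

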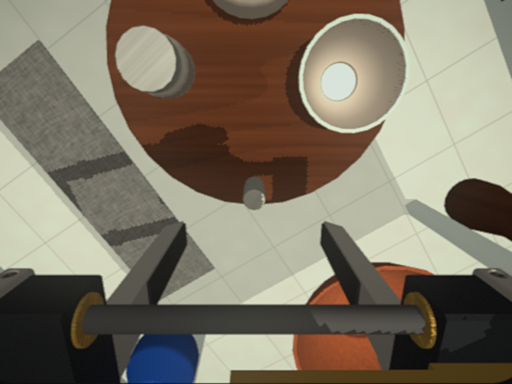

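The post top appears at (254,200), as predicted (255,202). I'll descend and close loosely.

{"op": "drive_tool", "data": {
  "hand": [-1,-1,-1,-1,0.1,0.15,0.15,0.15],
  "linear": [
    [0,0,-2.5],
    [0,0,-6],
    [0,0,-9.5],
    [0,0,-10.5],
    [0,0,-10.5],
    [0,0,-10.5],
    [0,0,-10.5],
    [0,0,-10.5]
  ],
  "roll": [0,0,0,0,0,0,0,0]
}}

```text
time_s: 2.6
eef_pos: [0.4987, -0.0818, 0.062]
orientation: [0.877, 0.481, 0.001, 0.001]
force: [-0.0, -0.8, 0.2]
grip_width: 0.0652
```

```bash
python3 - <<'E'
import numpy as np
c=np.array([.565,.023]);s=np.array([.4974,-.0814]);d=s-c
for k in range(4):
    t0=k*30.5
    f=lambda t:c+np.array([[np.cos(t),-np.sin(t)],[np.sin(t),np.cos(t)]])@d
    print([[*((f(np.radians(t0+30.5*i/8))-f(np.radians(t0)))*100).round(1),0] for i in range(1,9)])
E
```

```text
[[np.float64(0.7), np.float64(-0.4), 0], [np.float64(1.4), np.float64(-0.8), 0], [np.float64(2.2), np.float64(-1.1), 0], [np.float64(3.0), np.float64(-1.4), 0], [np.float64(3.8), np.float64(-1.6), 0], [np.float64(4.6), np.float64(-1.8), 0], [np.float64(5.4), np.float64(-1.9), 0], [np.float64(6.2), np.float64(-2.0), 0]]
[[np.float64(0.8), np.float64(-0.0), 0], [np.float64(1.7), np.float64(0.0), 0], [np.float64(2.5), np.float64(0.1), 0], [np.float64(3.3), np.float64(0.3), 0], [np.float64(4.1), np.float64(0.5), 0], [np.float64(4.9), np.float64(0.8), 0], [np.float64(5.6), np.float64(1.1), 0], [np.float64(6.4), np.float64(1.5), 0]]
[[np.float64(0.7), np.float64(0.4), 0], [np.float64(1.4), np.float64(0.9), 0], [np.float64(2.1), np.float64(1.4), 0], [np.float64(2.7), np.float64(1.9), 0], [np.float64(3.3), np.float64(2.5), 0], [np.float64(3.8), np.float64(3.1), 0], [np.float64(4.3), np.float64(3.8), 0], [np.float64(4.8), np.float64(4.5), 0]]
[[np.float64(0.4), np.float64(0.7), 0], [np.float64(0.8), np.float64(1.5), 0], [np.float64(1.1), np.float64(2.2), 0], [np.float64(1.3), np.float64(3.0), 0], [np.float64(1.5), np.float64(3.8), 0], [np.float64(1.7), np.float64(4.6), 0], [np.float64(1.8), np.float64(5.5), 0], [np.float64(1.8), np.float64(6.3), 0]]
```

{"op": "drive_tool", "data": {
  "hand": [0.2,0.2,0.2,0.2,0.2,0.2,0.2,0.2],
  "linear": [
    [0.7,-0.4,0],
    [1.4,-0.8,0],
    [2.2,-1.1,0],
    [3.0,-1.4,0],
    [3.8,-1.6,0],
    [4.6,-1.8,0],
    [5.4,-1.9,0],
    [6.2,-2.0,0]
  ],
  "roll": [3.8,7.6,11.4,15.2,19,22.9,26.7,30.5]
}}

```text
time_s: 3.4
eef_pos: [0.5602, -0.1016, 0.0614]
orientation: [0.719, 0.695, 0.0, 0.0]
force: [0.1, -0.3, -0.2]
grip_width: 0.038
```

{"op": "drive_tool", "data": {
  "hand": [0.2,0.2,0.2,0.2,0.2,0.2,0.2,0.2],
  "linear": [
    [0.8,0,0],
    [1.7,0,0],
    [2.5,0.1,0],
    [3.3,0.3,0],
    [4.1,0.5,0],
    [4.9,0.8,0],
    [5.6,1.1,0],
    [6.4,1.5,0]
  ],
  "roll": [3.8,7.6,11.4,15.2,19,22.9,26.7,30.5]
}}

```text
time_s: 4.2
eef_pos: [0.6241, -0.0868, 0.0614]
orientation: [0.51, 0.86, -0.0, 0.001]
force: [-0.3, 0.3, -0.8]
grip_width: 0.0376
```

{"op": "drive_tool", "data": {
  "hand": [0.2,0.2,0.2,0.2,0.2,0.2,0.2,0.2],
  "linear": [
    [0.7,0.4,0],
    [1.4,0.9,0],
    [2.1,1.4,0],
    [2.7,1.9,0],
    [3.3,2.5,0],
    [3.8,3.1,0],
    [4.3,3.8,0],
    [4.8,4.5,0]
  ],
  "roll": [3.8,7.6,11.4,15.2,19,22.9,26.7,30.5]
}}

```text
time_s: 5.0
eef_pos: [0.6722, -0.0415, 0.0614]
orientation: [0.266, 0.964, -0.0, 0.001]
force: [0.8, 0.1, 0.9]
grip_width: 0.0378
```

{"op": "drive_tool", "data": {
  "hand": [0.2,0.2,0.2,0.2,0.2,0.2,0.2,0.2],
  "linear": [
    [0.4,0.7,0],
    [0.8,1.5,0],
    [1.1,2.2,0],
    [1.3,3.0,0],
    [1.5,3.8,0],
    [1.7,4.6,0],
    [1.8,5.5,0],
    [1.8,6.3,0]
  ],
  "roll": [3.8,7.6,11.4,15.2,19,22.9,26.7,30.5]
}}

```text
time_s: 5.8
eef_pos: [0.6903, 0.0218, 0.0615]
orientation: [0.003, 1.0, -0.0, 0.001]
force: [-0.0, -1.2, 0.0]
grip_width: 0.0374
```

```bash
python3 - <<'E'
from h import *
st=sensors.state();print(st['time_s'],st['eef_pos'],st['force'],st['grip_width'],st['joint_positions'])
a=eyes.read_camera('top')[110:240,90:320,::-1];b=eyes.read_camera('scene')[150:310,140:400,::-1]
a=cv2.resize(a,None,fx=2.3,fy=2.3,interpolation=3);b=cv2.resize(b,(530,299),interpolation=3);a=cv2.resize(a,(530,299))
cv2.imwrite('pics/c2.png',np.vstack([a,b]))
E
```

```text
5.8 [0.69028098 0.02182567 0.06145169] [-0.03908679 -1.23218574  0.02522523] 0.03743229987208345 [-6.90332384e-02  5.42335652e-01  1.44152034e+00 -3.31069400e-05
  1.15599333e+00 -1.63305790e+00]
```

View pics/c2.png

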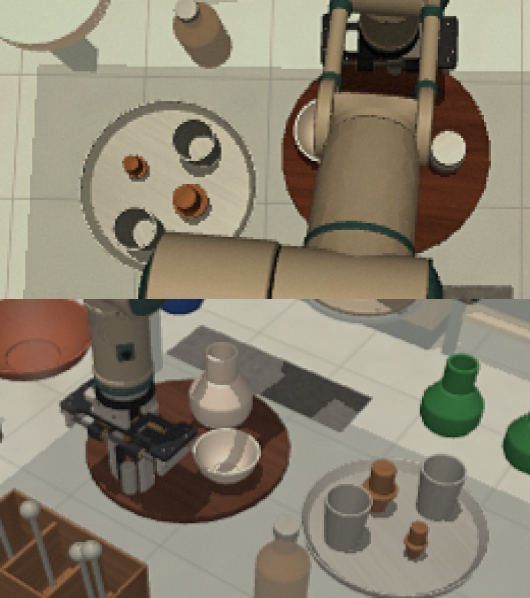

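Disc is turned: the flask neck is towards the mat and the post stays between the fingers. I'll release it, rise, and go above the larger stopper at about (0.489, 0.294), jaws at 59° to stay clear of the tumblers and the small stopper.

{"op": "drive_tool", "data": {
  "hand": [-0.4,-0.4,-0.4,-0.4,-0.4,-0.4,-0.4,-0.4],
  "linear": [
    [0,0,0],
    [0,0,0],
    [0,0,0],
    [0,0,3],
    [0,0,7],
    [0,0,11],
    [0,0,15],
    [0,0,15]
  ],
  "roll": [0,0,0,0,0,0,0,0]
}}

```text
time_s: 6.7
eef_pos: [0.693, 0.0209, 0.2178]
orientation: [0.005, 1.0, -0.0, 0.006]
force: [0.7, -0.3, 0.3]
grip_width: 0.0656
```

{"op": "drive_tool", "data": {
  "hand": [-0.4,-0.4,-0.4,-0.4,-0.4,-0.4,-0.4,-0.4],
  "linear": [
    [-2,2.7,0],
    [-5,6.8,0],
    [-8,10.9,0],
    [-11,15,0],
    [-14,19,0],
    [-17,23,0],
    [-19.5,26.5,0],
    [-20.1,27.2,0]
  ],
  "roll": [-4,-8,-12,-16,-20,-24,-28,-31]
}}

```text
time_s: 7.5
eef_pos: [0.4849, 0.2967, 0.21]
orientation: [0.271, 0.962, 0.0, -0.001]
force: [0.4, -0.9, -1.3]
grip_width: 0.066
```

```bash
python3 - <<'E'
from h import *
st=sensors.state();print(st['time_s'],st['eef_pos'],R.from_quat(st['orientation']).as_matrix()[:,1],st['grip_width'])
im=eyes.read_camera('wrist');M=model('wrist',st)
print('head top pred',proj(M,[.489,.294,.096]))
a=eyes.read_camera('top');
cv2.imwrite('pics/w2.png',np.hstack([cv2.resize(im,(400,300)),cv2.resize(a[90:240,120:320],(400,300),interpolation=3)])[:,:,::-1])
E
```

```text
7.5 [0.48490769 0.29665819 0.20995638] [ 5.22222662e-01  8.52809175e-01 -4.40071885e-05] 0.06599578586971264
head top pred [252.25979476 195.01445345]
```

View pics/w2.png

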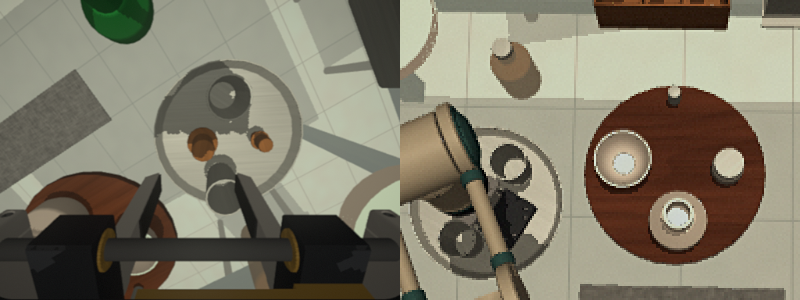

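Wrist view: stopper at about (261,187) in full-picture pixels, against a prediction of (252,195), so I'll measure it closer up. In the top view the flask sits straight towards the mat.

```bash
python3 - <<'E'
from h import *
st=sensors.state();print(st['eef_pos'],np.abs(st['qd']).max())
im=eyes.read_camera('wrist');M=model('wrist',st);t=eyes.read_camera('top')
print('head top pred',proj(M,[.489,.294,.096]), 'flange pred',proj(M,[.489,.294,.05]))
a=cv2.resize(im[140:240,210:310],(500,500),interpolation=3)
b=cv2.resize(t[180:220,243:273],(300,400),interpolation=3); b=np.vstack([b,np.zeros((100,300,3),np.uint8)])
cv2.imwrite('pics/w3.png',np.hstack([a,b])[:,:,::-1])
E
```

```text
[0.48688147 0.29464268 0.20996507] 0.0521544879261906
head top pred [252.95124989 192.41205799] flange pred [252.98755917 182.057229  ]
```

View pics/w3.png

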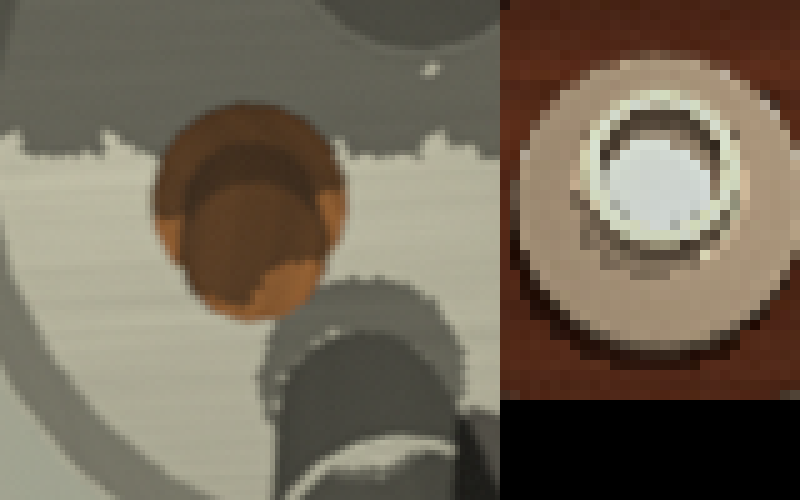

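```bash
python3 - <<'E'
from h import *
st=sensors.state();M=model('wrist',st);T=model('top')
print(st['eef_pos'],atz(M,260.8,190,.096),atz(M,260,180.3,.05))
print('top',atz(T,110+235/3.8,120+292/3.8,.096),'flask',atz(T,259.3,197.2,.175))
print(tri(ray(M,260.8,190),ray(T,110+233/3.8,120+291/3.8)))
E
```

```text
[0.48869953 0.29302306 0.21002794] [0.49307375 0.30104929 0.096     ] [0.49362933 0.30094053 0.05      ]
top [0.48691261 0.29342661 0.096     ] flask [0.48189909 0.01610208 0.175     ]
(array([0.49209785, 0.29848287, 0.08666038]), np.float64(0.0072115275427887815))
```

Wrist and top views disagree by several mm (the arm was still settling), so I'll go lower, midway between, and look again once still.

{"op": "drive_tool", "data": {
  "hand": [-0.4,-0.4,-0.4,-0.4,-0.4,-0.4,-0.4,-0.4],
  "linear": [
    [0.2,0.3,-2],
    [0.2,0.4,-5],
    [0.2,0.4,-8],
    [0.2,0.4,-8],
    [0.2,0.4,-8],
    [0.2,0.4,-8],
    [0.2,0.4,-8],
    [0.2,0.4,-8]
  ],
  "roll": [0,0,0,0,0,0,0,0]
}}

```text
time_s: 8.5
eef_pos: [0.4914, 0.2978, 0.1318]
orientation: [0.272, 0.962, 0.001, 0.001]
force: [0.4, -0.2, 1.1]
grip_width: 0.066
```

```bash
python3 - <<'E'
from h import *
st=sensors.state();print(st['eef_pos'],np.abs(st['qd']).max())
im=eyes.read_camera('wrist');M=model('wrist',st)
np.savez('w4.npz',eef_pos=st['eef_pos'],orientation=st['orientation'])
print('pred top',proj(M,[.487,.2935,.096]),proj(M,[.491,.3025,.096]))
cv2.imwrite('pics/w4.png',cv2.resize(im[130:280,170:350],(720,600),interpolation=3)[:,:,::-1])
E
```

```text
[0.49139814 0.29775436 0.13181507] 0.008032978778287852
pred top [244.86327111 214.85118884] [256.73053383 213.36308938]
```

View pics/w4.png

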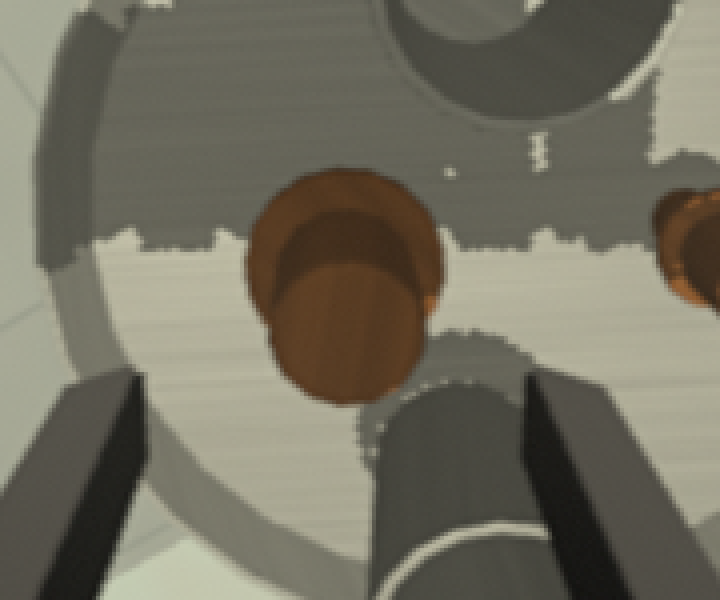

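The head top centre is at pixel (257.5, 213.2), which confirms (0.4915, 0.303). Grasping.

{"op": "drive_tool", "data": {
  "hand": [-0.4,-0.4,-0.4,-0.4,-0.4,0.3,0.6,1],
  "linear": [
    [0,0.5,0],
    [0,0.5,-2],
    [0,0.5,-5],
    [0,0.5,-7],
    [0,0.5,-7.2],
    [0,0.5,-7.2],
    [0,0.5,-7.2],
    [0,0.5,-7.2]
  ],
  "roll": [0,0,0,0,0,0,0,0]
}}

```text
time_s: 9.35
eef_pos: [0.4915, 0.3031, 0.0599]
orientation: [0.272, 0.962, 0.001, 0.001]
force: [0.6, -0.3, 0.9]
grip_width: 0.0451
```

{"op": "drive_tool", "data": {
  "hand": [1,1,1,1,1,1,1,1],
  "linear": [
    [0,0,0],
    [0,0,0],
    [0,0,0],
    [0,0,0],
    [0,0,0],
    [0,0,0.5],
    [0,0,2],
    [0,0,3]
  ],
  "roll": [0,0,0,0,0,0,0,0]
}}

```text
time_s: 10.15
eef_pos: [0.4904, 0.3025, 0.0888]
orientation: [0.272, 0.962, -0.0, -0.0]
force: [-0.6, -0.2, -0.3]
grip_width: 0.0339
```

Gripped (34 mm). Lift high and carry to a viewing place near the flask.

{"op": "drive_tool", "data": {
  "hand": [1,1,1,1,1,1,1,1],
  "linear": [
    [0,0,2],
    [0,0,6],
    [0,0,10],
    [0,0,14],
    [0,0,17],
    [0.2,-1,18],
    [0.6,-4,18],
    [1.1,-8,18]
  ],
  "roll": [0,0,0,0,0,0,0,0]
}}

```text
time_s: 10.95
eef_pos: [0.5011, 0.2221, 0.2674]
orientation: [0.271, 0.963, -0.0, -0.001]
force: [0.3, -1.3, -0.7]
grip_width: 0.0338
```

{"op": "drive_tool", "data": {
  "hand": [1,1,1,1,1,1,1,1],
  "linear": [
    [0.6,-4,0],
    [1.1,-8,0],
    [1.7,-12,0],
    [2.2,-16,0],
    [2.7,-20,0],
    [3.1,-22.8,0],
    [3.2,-23.8,0],
    [3.2,-23.8,0]
  ],
  "roll": [0,0,0,0,0,0,0,0]
}}

```text
time_s: 11.75
eef_pos: [0.5329, -0.0167, 0.2672]
orientation: [0.273, 0.962, -0.0, -0.001]
force: [0.7, 1.1, -0.9]
grip_width: 0.0338
```

{"op": "drive_tool", "data": {
  "hand": [1,1,1,1,1,1,1,1],
  "linear": [
    [0,0,0],
    [0,0,0],
    [0,0,0],
    [0,0,0],
    [0,0,0],
    [0,0,0],
    [0,0,0],
    [0,0,0]
  ],
  "roll": [0,0,0,0,0,0,0,0]
}}

```text
time_s: 12.55
eef_pos: [0.5336, -0.0154, 0.2685]
orientation: [0.272, 0.962, 0.0, 0.0]
force: [-0.6, -0.3, -0.5]
grip_width: 0.0332
```

```bash
python3 - <<'E'
from h import *
st=sensors.state();print(st['eef_pos'],np.abs(st['qd']).max(),st['grip_width'])
im=eyes.read_camera('wrist');M=model('wrist',st)
np.savez('w5.npz',eef_pos=st['eef_pos'],orientation=st['orientation'])
print('pred mouth',proj(M,[.482,.016,.175]))
cv2.imwrite('pics/w5.png',im[:,:,::-1])
E
```

```text
[ 0.53357455 -0.01544484  0.26848912] 0.001441865592617515 0.03317481697580489
pred mouth [252.09214708 135.96751114]
```

View pics/w5.png

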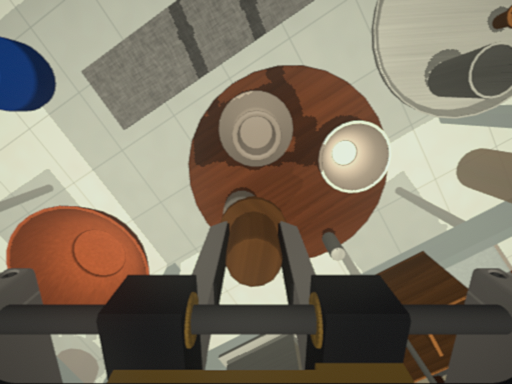

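The mouth is near (257,133), close to the prediction of (252,136). I'll refine it with a circle fit.

```bash
python3 - <<'E'
from h import *
st=dict(np.load('w5.npz'));M=model('wrist',st)
im=cv2.imread('pics/w5.png');x0,y0,k=205,80,6
c=cv2.resize(im[y0:y0+100,x0:x0+100],None,fx=k,fy=k,interpolation=3);g=cv2.GaussianBlur(cv2.cvtColor(c,6),(0,0),3)
for lo,hi in((95,130),(130,165)):
    H=cv2.HoughCircles(g,cv2.HOUGH_GRADIENT_ALT if 0 else cv2.HOUGH_GRADIENT,1.5,5,param1=60,param2=30,minRadius=lo,maxRadius=hi)
    if H is None: print('none');continue
    for x,y,r in H[0][:3]:
        u,v=(x+.5)/k-.5+x0,(y+.5)/k-.5+y0; p=atz(M,u,v,.175);print((u,v),r/k,p.round(4),'diam mm',2000*r/k/model('wrist',st)[1]*.27)
        cv2.circle(c,(int(x),int(y)),int(r),(0,255,0),1)
cv2.imwrite('pics/w5c.png',c)
E
```

```text
none
none
```

View pics/w5c.png

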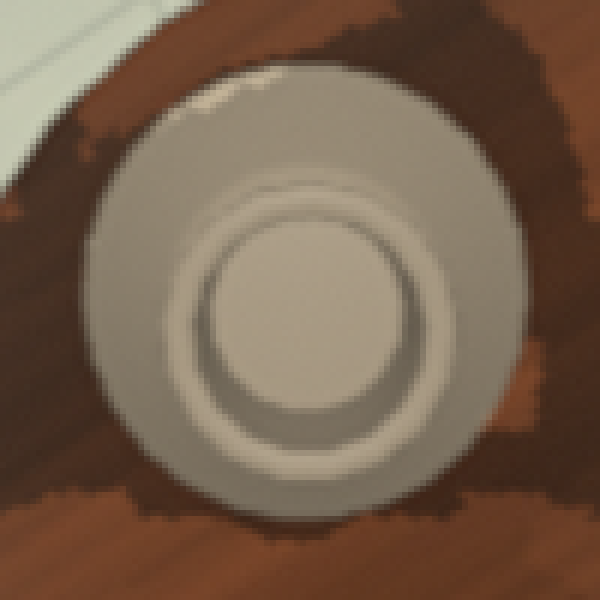

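```bash
python3 - <<'E'
from h import *
st=dict(np.load('w5.npz'));M=model('wrist',st)
p=atz(M,256.5,135.0,.175);print(p,'depth',-(np.linalg.inv(M[2])@np.append(p,1))[2],'by size',M[1]*.048/48.5)
print(tri(ray(M,256.5,135),ray(model('top'),259.3,197.2)), 'd',(p-st['eef_pos'])*100)
E
```

```text
[0.48343527 0.02008868 0.175     ] depth 0.2680717622525066 by size 0.2761544902091745
(array([0.48974594, 0.01689842, 0.10276908]), np.float64(0.0020297693292341437)) d [-5.01392802  3.55335174 -9.34891163]
```

{"op": "drive_tool", "data": {
  "hand": [1,1,1,1,1,1,1,1],
  "linear": [
    [-1,0.7,0],
    [-2.5,1.8,0],
    [-4,2.8,0],
    [-5,3.5,0],
    [-5,3.5,-1],
    [-5,3.5,-1.8],
    [-5,3.5,-1.8],
    [-5,3.5,-1.8]
  ],
  "roll": [0,0,0,0,0,0,0,0]
}}

```text
time_s: 13.4
eef_pos: [0.4838, 0.0192, 0.2499]
orientation: [0.272, 0.962, -0.0, -0.0]
force: [0.5, 0.2, -0.8]
grip_width: 0.0335
```

```bash
python3 - <<'E'
from h import *
st=sensors.state();print(st['eef_pos'],np.abs(st['qd']).max(),st['force'])
im=eyes.read_camera('wrist');M=model('wrist',st)
c=cv2.resize(im[140:290,180:330],(600,600),interpolation=3)[:,:,::-1].copy()
t=np.linspace(0,2*np.pi,200)
def draw(r,z,col,ctr):
    q=np.array([proj(M,[ctr[0]+r*np.cos(a),ctr[1]+r*np.sin(a),z]) for a in t]);cv2.polylines(c,[(((q-[180,140])+.5)*4).astype(np.int32)],True,col,1)
f=(.4834,.0201);draw(.024,.175,(0,255,0),f);draw(.0185,.175,(0,255,0),f)
e=st['eef_pos'];draw(.013,e[2]-.056,(255,0,0),e);draw(.025,e[2]-.010,(255,0,255),e)
cv2.imwrite('pics/w6.png',c)
E
```

```text
[0.48380816 0.01922947 0.2498735 ] 0.014428302657748675 [ 0.45864847  0.18981028 -0.75929341]
```

View pics/w6.png

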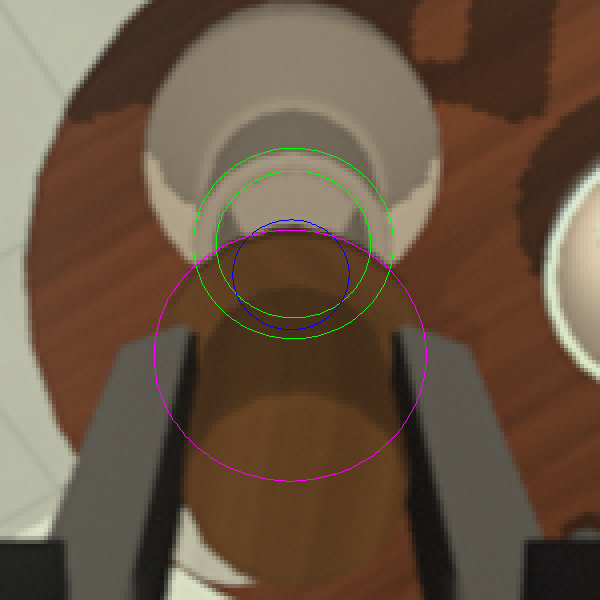

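The overlay agrees: flask rim (green) and stopper flange (magenta) match the picture to about 1 mm. I'll lower slowly.

{"op": "drive_tool", "data": {
  "hand": [1,1,1,1,1,1,1,1],
  "linear": [
    [0,0.05,0],
    [0,0.05,-0.7],
    [0,0.05,-1.4],
    [0,0.05,-2.1],
    [0,0.05,-2.8],
    [0,0.05,-3.5],
    [0,0.05,-4.2],
    [0,0.05,-4.2]
  ],
  "roll": [0,0,0,0,0,0,0,0]
}}

```text
time_s: 14.25
eef_pos: [0.4827, 0.0201, 0.2073]
orientation: [0.272, 0.962, -0.0, -0.001]
force: [-0.3, -0.5, -1.7]
grip_width: 0.0334
```

{"op": "drive_tool", "data": {
  "hand": [1,1,1,1,1,1,1,1],
  "linear": [
    [0,0,-0.2],
    [0,0,-0.4],
    [0,0,-0.6],
    [0,0,-0.8],
    [0,0,-1],
    [0,0,-1.2],
    [0,0,-1.2],
    [0,0,-1.2]
  ],
  "roll": [0,0,0,0,0,0,0,0]
}}

```text
time_s: 15.05
eef_pos: [0.4835, 0.02, 0.1965]
orientation: [0.272, 0.962, 0.0, -0.0]
force: [0.4, -0.5, -1.0]
grip_width: 0.0338
```

{"op": "drive_tool", "data": {
  "hand": [1,1,1,1,1,1,1,1],
  "linear": [
    [0,0,-0.1],
    [0,0,-0.2],
    [0,0,-0.3],
    [0,0,-0.4],
    [0,0,-0.5],
    [0,0,-0.5],
    [0,0,-0.5],
    [0,0,-0.5]
  ],
  "roll": [0,0,0,0,0,0,0,0]
}}

```text
time_s: 15.85
eef_pos: [0.4836, 0.02, 0.1915]
orientation: [0.272, 0.962, 0.0, 0.0]
force: [0.4, -0.0, -1.2]
grip_width: 0.0337
```

{"op": "drive_tool", "data": {
  "hand": [1,1,1,1,1,1,1,1],
  "linear": [
    [0,0,-0.05],
    [0,0,-0.1],
    [0,0,-0.15],
    [0,0,-0.15],
    [0,0,-0.15],
    [0,0,-0.15],
    [0,0,-0.15],
    [0,0,-0.15]
  ],
  "roll": [0,0,0,0,0,0,0,0]
}}

```text
time_s: 16.65
eef_pos: [0.4837, 0.02, 0.1904]
orientation: [0.272, 0.962, 0.0, 0.0]
force: [-1.2, 0.4, 5.3]
grip_width: 0.0336
```

Contact of about 6 N came at TCP z 0.1904, where the flange should seat. Releasing and rising.

{"op": "drive_tool", "data": {
  "hand": [0.2,0.1,0,-0.2,-0.3,-0.3,-0.3,-0.3],
  "linear": [
    [0,0,0],
    [0,0,0],
    [0,0,0],
    [0,0,0],
    [0,0,0],
    [0,0,0],
    [0,0,1],
    [0,0,2]
  ],
  "roll": [0,0,0,0,0,0,0,0]
}}

```text
time_s: 17.45
eef_pos: [0.4836, 0.02, 0.2107]
orientation: [0.272, 0.962, 0.0, -0.0]
force: [-0.5, 0.9, -0.0]
grip_width: 0.061
```

{"op": "drive_tool", "data": {
  "hand": [-0.3,-0.3,-0.3,-0.3,-0.3,-0.3,-0.3,-0.3],
  "linear": [
    [0,0,2],
    [0,0,5],
    [0,0,8],
    [0,0,10],
    [3,-2,10],
    [5,-3.5,10],
    [5,-3.5,10],
    [5,-3.5,10]
  ],
  "roll": [0,0,0,0,0,0,0,0]
}}

```text
time_s: 18.25
eef_pos: [0.5334, -0.0149, 0.3103]
orientation: [0.272, 0.962, 0.0, -0.0]
force: [1.1, 0.7, 0.2]
grip_width: 0.061
```

```bash
python3 - <<'E'
from h import *
st=sensors.state();print(st['time_s'],st['eef_pos'],st['force'],st['grip_width'])
w=eyes.read_camera('wrist');s=eyes.read_camera('scene');M=model('wrist',st);c=w.copy()
t=np.linspace(0,2*np.pi,100)
for r,z in((.025,.181),(.017,.227)):
    q=np.array([proj(M,[.4835+r*np.cos(a),.020+r*np.sin(a),z]) for a in t]);cv2.polylines(c,[q.round().astype(np.int32)],True,(0,255,0),1)
cv2.imwrite('pics/end.png',np.hstack([cv2.resize(c[60:260,160:360],(400,400)),cv2.resize(s[150:310,180:400],(400,400),interpolation=3)])[:,:,::-1])
E
```

```text
18.25 [ 0.53336996 -0.0149316   0.3103265 ] [1.09725585 0.70865789 0.20654463] 0.06098416030259109
```

View pics/end.png

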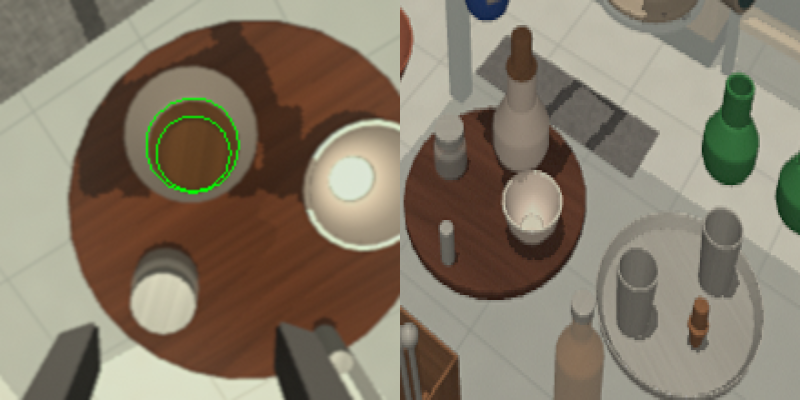

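The stopper sits upright and home, its flange and head on the predicted circles. Everything else stands in place and the arm is clear, so I'm handing in.

```bash
python3 -c "
from plant import order; print(order.hand_in())"
```

```text
the job is handed in; nothing more can be done
None
```

I turned the disc about +122° by its post, so the white flask now faces the placemat. I then moved the larger stopper from the thali into the flask's neck, let go and backed off. The job was handed in at about 18.4 s of the 64 s allowed; the hand-in reports no verdict.

- **Seating:** the stopper touched down with about 6 N at tool height 0.1904 m, against 0.191 m expected for fully home. In the last wrist picture its flange and head lay on the circles predicted for the home position.
- **Everything else:** in the last scene picture the flask was upright. The gravy bowl, jar, tumblers, small stopper and oil bottle looked undisturbed. The dish and mill were not in that picture's crop; I saw no contact with them.
- **Disagreement:** the top and wrist cameras placed the larger stopper about 9 mm apart. I used the wrist reading, which a second, closer look confirmed.
- **Less certain:** I did not measure the final disc angle exactly. The post was held loosely between the fingers, which puts it within a few degrees of straight. The flask's height was checked only by its apparent size (3% off) and by where the stopper made contact.

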